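# Load a tea tin into the sprung feed rack

## Robot

A 6-joint arm with a two-finger parallel gripper is mounted at the origin on the work surface. World frame = base frame: x ahead of the robot, y to its left, z up, the work surface at z = 0. Lengths are in m, angles in rad, forces in N, time in s.
With the tool pointing down it reaches from about 0.35 to 0.925 m from the base axis. Payload 6.4 kg.
Tool frame: the origin (TCP) lies midway between the tips of the shut fingers; the grasp point (between the pads) lies 19 mm behind it (r.hold_point_z is the z of the grasp point in the tool frame, in m); z points along the fingers, y is the direction in which the jaws open and shut (so a half turn about z gives the same grasp; the last joint's range is limited). The gripper opens to 94 mm and grips with 3 to 60 N. Pads are 16 mm wide; open, the fingers measure 119 mm over their backs; the gripper's body (75 mm by 177 mm) begins 78 mm behind the grasp point.
Start: joints at [-1.456, 0.245, 1.558, -0, 1.339, -0.174], TCP at [0.185, -0.623, 0.205] pointing down, gripper open.
Joint ranges: [-3.13, 3.13], [-1.02, 2.26], [0.13, 2.54], [-0.95, 4.09], [0.21, 2.88], [-2.74, 2.74]. Speed limits (rad/s): [2.57, 2.57, 3.14, 3.14, 3.14, 3.14].

## Interface

Orientations are given as a rotation vector (axis times angle).
In Python, from cell import r, eyes gives the robot as it stands. Calls block until the motion is done:
- r.move_ptp(position, orientation): joint-space move of the TCP to a pose.
- r.line_to(position, orientation=None, speed=0.15, f_stop=None): straight line of the TCP; orientation=None keeps the orientation; speed is the mean speed in m/s. With f_stop (N) it stops when the force on the tool has changed by that much, and returns True; else False.
- r.goto_joints(angles): joint-space move.
- r.gripper_open() and r.grab(): open the fingers fully, or close them until they stop; the grip force is fixed at half the most.
- r.hold(seconds).
- r.solve_ik(position, orientation): joint angles nearest the present ones, or None.
- eyes.camera(name): name is "side" or "top"; returns (picture, depth): 420x560x3 uint8, red, green, blue; 420x560 float32, m along the optical axis (not along the pixel's ray), 0 where there is no reading.
- eyes.camera_info(name): a dict with "fx", "fy", "cx", "cy" (pixels), "k1" (the pictures are not rectified: a ray, as slopes to the right and down, at radius r is drawn at 1 + k1 r^2 times it, then the intrinsics apply), "R" (3x3) and "t" (3): a world point X has camera coordinates R X + t. Camera axes: x right, y down, z forward; pixel columns grow to the right and rows downward; lengths in m; the calibration is good to about 2 mm. A picture is of the moment at which its call begins. camera_info takes no time and is no camera call.
A pose or a line that the arm cannot do raises r.MotionError and nothing moves.
- r.finish_job(): hands the job in, once; it reports no verdict.
Readings, each from a call of its own:
- r.read_time(): time.
- r.read_qpos(): joint angles.
- r.read_qvel(): joint speeds.
- r.read_joint_torque(): joint torques, N m.
- r.read_tool_pos(): TCP position.
- r.read_eef_rot(): TCP orientation.
- r.read_force(): force on the tool from outside, world axes, zero at the start.
- r.read_torque(): the same for the moment, N m.
- r.read_opening(): finger opening in m.
Only numpy, scipy, OpenCV 4.12 (cv2) and the standard library are available. Lean on these libraries where they do the work, as an engineer would, in place of code of your own. Each camera call takes 0.05 s, during which the arm holds its last target.

## Task

Load the tea tin that stands on the table into the sprung feed rack: draw the follower back by its brass handle only until its catch holds it open by itself, never straining it hard against the catch, and let go. Gently stand the tin squarely on the rack floor in the gap behind the tin already there, let go of it, then lift the red knob to free the catch and let the follower close so that it holds both tins upright and snug against the front lip. Leave the caddy, the ceramic box and the bowl where they are.

Things in the scene. Friction and masses are not known exactly. Their poses are not given: they have to be found in the camera images.
- track: Feed rack: fixed ash channel 226 mm long, 74 mm wide. Origin: underside centre, on the table; z up, x along the channel, y across. Floor 12 mm above the table; inner width 50 mm; side walls 6 mm thick, tops 32 mm above the table. Tins stand in a row from the front lip (-x end), their 26 mm thickness along x; the black sprung follower behind them is drawn back to +x.
- lip (a point): Point on the channel floor (12 mm above the table) at the foot of the dark front lip's inner face, y = 0; rack's x = -102 mm. The lip's top is 47 mm above the table. The row of tins starts here and runs to +x of the rack.
- follower (a joint): Follower slide, m, grows as it is drawn back to +x of the rack: 0.006 closed on one tin, 0.032 on two. A spring pushes to -x: 3.2 N at 0.006, 60 N/m more beyond; a damper of 40 N s/m slows it. Drawn far enough it is held by a catch (see point knob) at an unmeasured place that differs each time, between 0.040 and 0.064.
- face (a point): Centre of the follower's pushing face, 46 mm wide, from 14 to 59 mm above the table; at rack's x = -82 mm + joint value. Behind it the follower's top plate is 41 mm above the table. The gap for the new tin is between this face and the tin already in the rack.
- handle (a point): Grip centre of the follower's brass handle, 66 mm above the table, 33 mm to +x of the face, y = 0. T-shaped from above: a web 12 mm wide across y, 22 mm long along x, and at its +x end a flange 36 mm wide (y), 6 mm thick, on which the fingers bear when pulling to +x. Stands 41 to 85 mm above the table.
- knob (a point): On the follower, 85 mm to +x of the face, 64 mm above the table: axis of the red round catch knob, 22 mm diameter, 24 mm high. Its underside is 60 mm above the table, 52 once its sprung pin has dropped by itself into the catch slot. 4 mm past the held place the pin meets the slot's end: the pull, 6 to 8 N till then, rises steeply; keep it under 16 N. Let go, it springs to the held place.
- release (a point): Middle of the catch slot's hidden range on the rack's centre line, 24 mm above the table; the slot lies up to 12 mm to either side along x. To free the follower lift the knob 10 to 14 mm above its dropped place (3 N plus friction; it stops at 16) and lead it to -x, or let it run; 6 mm on, the knob may be let go.
- tin_new: The tea tin to load, standing on the table: white with a green lid and green patch, 26 mm (x) by 44 mm (y) by 60 mm (z), about 90 g. Origin: centre of its underside; z up.
- tin_in: The like tin already standing in the rack against the lip, same size and axes as the other; origin at the centre of its underside.
- caddy: Bystander: round steel caddy, diameter 66 mm, height 86 mm, origin at the centre of its underside.
- cbox: Bystander: ceramic box with hinged lid latched shut, 68 x 88 x 56 mm, origin at the centre of its underside.
- bowl: Bystander: speckled beige bowl, rim diameter 112 mm, height 68 mm, origin at the centre of its underside.
Mind the look-alikes: they are no part of the job. Leave any purple look-alike of the tin_new alone.

How it is judged:
On the way, in this order (a step that is already met when the one before it is completed fails the run):
1. the follower is drawn back and stays open on its catch, untouched (value of joint follower above 0.037 m and velocity of joint follower between -0.01 and 0.01 m/s and contact force between the fingers and follower below 0.1 N), for 0.3 s.
2. with the follower still held open, the tin stands upright on the rack floor between the first tin and the follower, let go (value of joint follower above 0.037 m and x of tin_new in the frame of track between -0.068 and -0.025 m and z of tin_new in the frame of track between 0.009 and 0.0145 m and angle between tin_new's own z axis and vertical below 0.1 rad and contact force between the fingers and tin_new below 0.2 N), for 0.2 s.
At the end, for the whole second after the job is handed in: Both tins stand upright (within 0.08 rad) on the rack floor, square to it (0.12 rad), centred across it within 5 mm and within 4 mm of the places 13 mm and 39 mm behind the lip's inner face, with the follower closed on them (joint 0.028 to 0.0355), everything at rest and let go (x of tin_in in the frame of track between -0.093 and -0.085 m and y of tin_in in the frame of track between -0.005 and 0.005 m and z of tin_in in the frame of track between 0.009 and 0.0145 m and angle between the x axis of each of tin_in, tin_new and the x axis of track, either way round below 0.12 rad and angle between each of tin_in, tin_new's own z axis and vertical below 0.08 rad and x of tin_new in the frame of track between -0.067 and -0.059 m and y of tin_new in the frame of track between -0.005 and 0.005 m and z of tin_new in the frame of track between 0.009 and 0.0145 m and value of joint follower between 0.028 and 0.0355 m and linear speed of each of tin_new, tin_in below 0.02 m/s); the robot touches nothing.
It fails at once if the follower is strained against its catch: more than 18 N between catch pin and slot (contact force between follower and track above 18 N).
It fails at once if a tin is pressed or banged on the rack with more than 40 N (contact force between tin_new and track above 40 N).
It fails at once if the caddy is shifted by more than 20 mm or tipped (distance of caddy from where it was at the start of the episode above 0.02 m or angle between caddy's own z axis and vertical above 0.3 rad).
It fails at once if the ceramic box is shifted by more than 20 mm or tipped (distance of cbox from where it was at the start of the episode above 0.02 m or angle between cbox's own z axis and vertical above 0.3 rad).
It fails at once if the bowl is shifted by more than 20 mm or tipped (distance of bowl from where it was at the start of the episode above 0.02 m or angle between bowl's own z axis and vertical above 0.3 rad).
It also fails if it takes over 64 s, if anything falls off the work surface, if the arm or the gripper's body presses on something with over 40 N, if the wrist force passes 120 N, or if a joint passes its speed limit or range.

## Working session

There is one attempt and no reset: what is moved stays moved. The work goes in short steps, each a Python script; the robot and the scene stay as the last script left them, time stands still between calls to the robot, and variables do not carry over. Pictures are saved under pics/ and viewed, and the job is handed in when it is done.

```bash
ls; mkdir -p pics; python3 - <<'E'
from cell import r, eyes
import cv2, numpy as np
for n in("side","top"):
    p,d=eyes.camera(n); cv2.imwrite(f"pics/{n}0.png",p[:,:,::-1]); np.save(f"pics/{n}0d.npy",d)
    print(n,eyes.camera_info(n))
print(r.read_time(),r.read_tool_pos(),r.read_eef_rot(),r.hold_point_z,r.read_opening())
E
```

```text
pics
side {'fx': 530.0734510668176, 'fy': 530.0734510668176, 'cx': 281.5463389578636, 'cy': 206.86548256155925, 'k1': -0.13626897092908294, 'R': array([[ 0.99306023, -0.11646436,  0.01635346],
       [-0.07649195, -0.74523744, -0.66239727],
       [ 0.08933289,  0.65654948, -0.74897424]]), 't': array([-0.55939826,  0.08992049,  1.1507039 ])}
top {'fx': 465.687691578516, 'fy': 465.687691578516, 'cx': 287.52346402064796, 'cy': 210.34267002708717, 'k1': 0.012186041045312079, 'R': array([[ 0.02649267, -0.99955638, -0.01360791],
       [-0.99717595, -0.02546775, -0.07065068],
       [ 0.07027278,  0.01544121, -0.99740829]]), 't': array([0.00117812, 0.54916153, 1.09071581])}
0.1 [ 0.18506614 -0.62252945  0.20447407] [-3.10716212e+00 -4.51918771e-01 -7.00984334e-05] -0.0188 0.09399088713478511
```

View pics/side0.png

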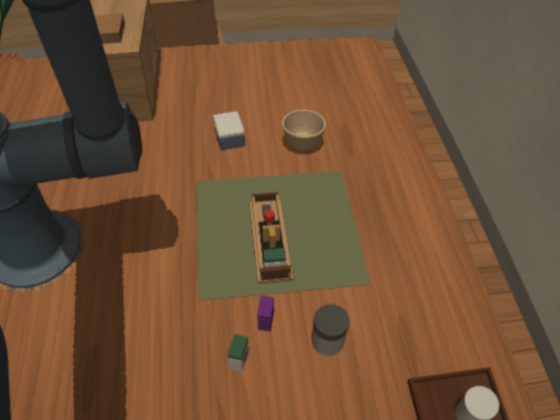

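View pics/top0.png

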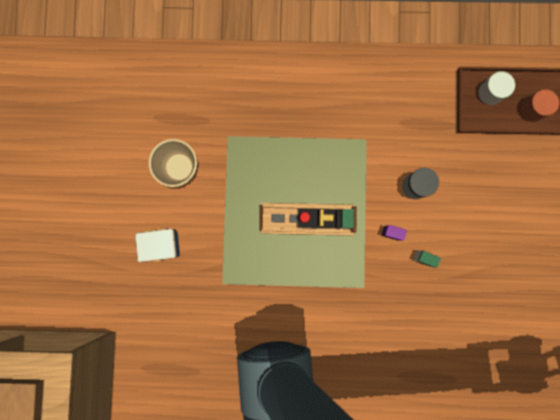

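```bash
cat > h.py <<'E'
import numpy as np, cv2
from cell import r, eyes
def ray(n,px):
    c=eyes.camera_info(n); K=np.array([[c['fx'],0,c['cx']],[0,c['fy'],c['cy']],[0,0,1]])
    u=cv2.undistortPoints(np.array(px,float).reshape(-1,1,2),K,np.array([c['k1'],0,0,0,0.])).reshape(-1,2)
    d=np.c_[u,np.ones(len(u))]@c['R']; o=-c['R'].T@c['t']; return o,d
def onz(n,px,z):
    o,d=ray(n,px); return o+d*((z-o[2])/d[:,2])[:,None]
def proj(n,X):
    c=eyes.camera_info(n); K=np.array([[c['fx'],0,c['cx']],[0,c['fy'],c['cy']],[0,0,1]])
    return cv2.projectPoints(np.array(X,float).reshape(-1,3),cv2.Rodrigues(c['R'])[0],c['t'],K,np.array([c['k1'],0,0,0,0.]))[0].reshape(-1,2)
def crop(n,p,x0,x1,y0,y1,s,f): cv2.imwrite(f,cv2.resize(p[y0:y1,x0:x1],None,fx=s,fy=s,interpolation=cv2.INTER_CUBIC))
E
python3 - <<'E'
from h import *
t=cv2.imread("pics/top0.png"); s=cv2.imread("pics/side0.png")
crop(0,t,250,370,190,250,6,"pics/c1.png")
crop(0,t,370,450,210,280,8,"pics/c2.png")
crop(0,s,210,310,180,380,3,"pics/c3.png")
E
```

```text
(no output)
```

View pics/c1.png

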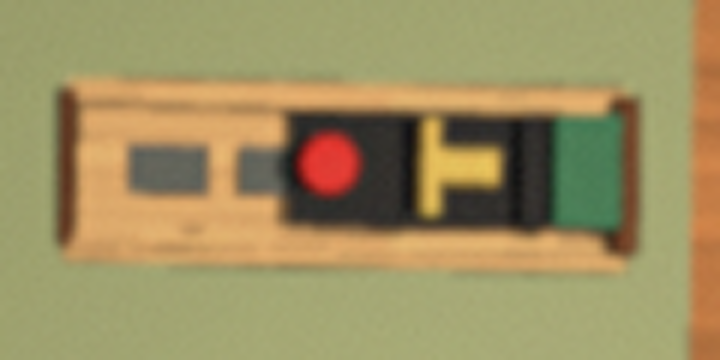

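View pics/c2.png

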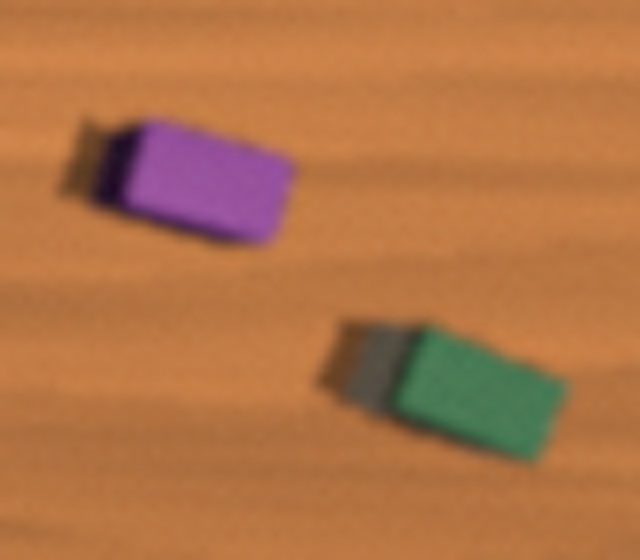

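View pics/c3.png

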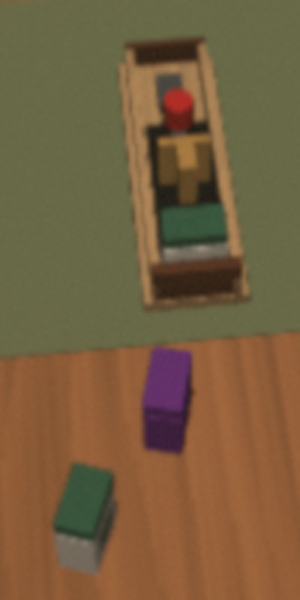

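Candidates for the tea tin are a green-lidded tin at top (428,259) / side (238,352), a purple look-alike at top (395,233) / side (266,313), and the green tin already in the rack at top (348,218). By the description I choose the free-standing white and green one. The crops confirm its green lid and white body. Next I measure.

```bash
cat >> h.py <<'E'
def masks(p):
    h=cv2.cvtColor(p,cv2.COLOR_RGB2HSV).astype(int); H,S,V=h[...,0],h[...,1],h[...,2]
    return dict(green=(H>65)&(H<90)&(S>110), red=((H<4)|(H>174))&(S>190)&(V>110), brass=(H>18)&(H<28)&(S>140)&(V>110), purple=(H>130)&(H<160)&(S>90))
def blobs(m,mn=15):
    n,l,st,c=cv2.connectedComponentsWithStats(m.astype(np.uint8))
    return [(c[i],st[i],l==i) for i in range(1,n) if st[i][4]>=mn]
def rectz(n,mask,z):
    # min-area rect of the mask outline cast to plane z
    k=np.kron(mask.astype(np.uint8),np.ones((1,1),np.uint8))
    cs,_=cv2.findContours(k,cv2.RETR_EXTERNAL,cv2.CHAIN_APPROX_NONE); c=max(cs,key=len).reshape(-1,2)
    P=onz(n,c,z)[:,:2]; (x,y),(w,h),a=cv2.minAreaRect((P*1000).astype(np.float32))
    return x,y,w,h,a
E
python3 - <<'E'
from h import *
for n in("top","side"):
    p=cv2.imread(f"pics/{n}0.png")[:,:,::-1].copy(); M=masks(p)
    for k in M:
        for c,s,m in blobs(M[k]):
            z={'green':.06,'red':.084,'brass':.085,'purple':.06}[k]
            if k=='green' and (c[0]<380 and n=='top' or c[1]<300 and n=='side'): z=.072
            print(n,k,c.round(1),s, onz(n,[c],z)[0].round(4), np.round(rectz(n,m,z),1))
E
```

```text
top red [304.1 216.9] [300 213  10   9  71] [ 0.5305 -0.0231  0.084 ] [530.4 -24.   18.   20.2   1.5]
top brass [324.7 217.2] [320 209  14  17 122] [ 0.531 -0.069  0.085] [531.6 -73.1  35.9  29.1   1.2]
top purple [394.1 232.4] [383 226  23  14 239] [ 0.5019 -0.2294  0.06  ] [ 502.1 -228.8   49.9   26.1   76.6]
side red [269.2 214. ] [266 211   8   7  48] [ 0.5325 -0.0288  0.084 ] [533.  -28.8  16.7  14.8  84.1]
side purple [265.2 312.4] [258 296  15  34 422] [ 0.5022 -0.2494  0.06  ] [ 501.7 -249.    70.2   26.3   76.9]
```

```bash
python3 - <<'E'
from h import *
for n,pts in(("top",[(428,259),(348,218),(304,217),(335,150)]),("side",[(239,346),(274,255),(269,216),(225,220),(237,359)])):
    p=cv2.imread(f"pics/{n}0.png"); h=cv2.cvtColor(p,cv2.COLOR_BGR2HSV)
    for x,y in pts: print(n,x,y,h[y,x],p[y,x][::-1])
E
```

```text
top 428 259 [ 66 101 121] [ 73 121  83]
top 348 218 [ 66 105 124] [ 73 124  84]
top 304 217 [  1 197 223] [223  57  51]
top 335 150 [ 32  81 157] [154 157 107]
side 239 346 [63 84 85] [57 85 60]
side 274 255 [64 85 87] [58 87 62]
side 269 216 [  2 197 163] [163  45  37]
side 225 220 [ 32  85 105] [103 105  70]
side 237 359 [38 49 78] [74 78 63]
```

```bash
cat >> h.py <<'E'
U=6
def up(p): return cv2.resize(p,None,fx=U,fy=U,interpolation=cv2.INTER_CUBIC)
def hsv(p): 
    h=cv2.cvtColor(p,cv2.COLOR_RGB2HSV).astype(int); return h[...,0],h[...,1],h[...,2]
def dn(c): return (np.asarray(c,float)+.5)/U-.5
def fit(n,mask,z,mn=15):
    out=[]
    cs,_=cv2.findContours(mask.astype(np.uint8),cv2.RETR_EXTERNAL,cv2.CHAIN_APPROX_NONE)
    for c in cs:
        if cv2.contourArea(c)<mn*U*U: continue
        q=dn(c.reshape(-1,2)); P=onz(n,q,z)[:,:2]*1000
        (x,y),(w,h),a=cv2.minAreaRect(P.astype(np.float32))
        out.append((q.mean(0).round(1),np.round([x,y,w,h,a],1)))
    return out
E
python3 - <<'E'
from h import *
for n in("top","side"):
    p=up(cv2.imread(f"pics/{n}0.png")[:,:,::-1].copy()); H,S,V=hsv(p)
    g=(H>48)&(H<85)&(S>60)
    for z in(.06,.072): print(n,"green",z,fit(n,g,z,60))
    print(n,"red",fit(n,((H<7)|(H>174))&(S>160)&(V>100),.084))
    print(n,"brass",fit(n,(H>18)&(H<27)&(S>120)&(V>110),.085))
    mat=(H>26)&(H<48); 
    x0,x1,y0,y1=(240,362,180,260) if n=="top" else (235,310,185,287)
    m=np.zeros_like(mat); m[y0*U:y1*U,x0*U:x1*U]=~mat[y0*U:y1*U,x0*U:x1*U]
    m=cv2.morphologyEx(m.astype(np.uint8),cv2.MORPH_OPEN,np.ones((9,9)))
    print(n,"rack",fit(n,m,.032,300))
E
```

```text
top green 0.06 [(array([428.8, 258.9]), array([ 443.5, -308.5,   44. ,   25.1,   69.2])), (array([347.1, 218.2]), array([ 5.315e+02, -1.215e+02,  4.400e+01,  2.730e+01,  3.000e-01]))]
top green 0.072 [(array([428.8, 258.9]), array([ 443.8, -305. ,   43.5,   24.8,   69.2])), (array([347.1, 218.2]), array([ 5.308e+02, -1.201e+02,  4.350e+01,  2.700e+01,  3.000e-01]))]
top red [(array([304.5, 216.9]), array([530.7, -23.9,  23.8,  23.5,  46.4]))]
top brass [(array([324.7, 217.1]), array([530.6, -72.6,  31.6,  39.2,  87.8]))]
top rack [(array([307.5, 218.7]), array([ 5.298e+02, -3.250e+01,  7.610e+01,  2.301e+02,  3.000e-01]))]
side green 0.06 [(array([237.5, 347. ]), array([ 446. , -314.8,   44.1,   24.4,   68.8])), (array([273.8, 254.3]), array([ 5.326e+02, -1.165e+02,  4.320e+01,  3.320e+01,  3.000e-01])), (array([ 3. , 12.9]), array([-291.6, 1008.5,   46.9,  253.1,   15.6]))]
side green 0.072 [(array([237.5, 347. ]), array([ 446.2, -320.9,   43.5,   24.1,   68.8])), (array([273.8, 254.3]), array([ 5.316e+02, -1.253e+02,  4.260e+01,  3.270e+01,  3.000e-01])), (array([ 3. , 12.9]), array([-281.3,  984.2,   46.2,  249.6,   15.6]))]
side red [(array([269.1, 213.9]), array([532.3, -28.2,  20.7,  25.1,  15.3]))]
side brass []
side rack [(array([269.6, 238.7]), array([ 5.307e+02, -4.130e+01,  7.610e+01,  2.511e+02,  2.000e-01]))]
```

```bash
python3 - <<'E'
from h import *
def pts(n,d,xs):
    o,dd=ray(n,xs); z=np.array([d[y,x] for x,y in xs]); return o+dd*z[:,None]
for n,xs in(("top",[(250,300),(400,300),(200,230),(400,100),(250,180),(340,180),(428,259),(348,218),(304,217),(430,259),(424,183),(157,245)]),
  ("side",[(180,320),(380,200),(220,220),(340,250),(180,100),(300,360),(239,346),(274,255),(269,215),(330,318),(229,122)])):
    d=np.load(f"pics/{n}0d.npy")
    for q,P in zip(xs,pts(n,d,xs)): print(n,q,P.round(4))
E
```

```text
top (250, 300) [0.3331 0.0997 0.0017]
top (400, 300) [ 0.3432 -0.2576  0.0008]
top (200, 230) [0.4971 0.2263 0.0013]
top (400, 100) [ 0.8286 -0.2529  0.0009]
top (250, 180) [6.221e-01 1.092e-01 2.000e-04]
top (340, 180) [ 0.6272 -0.1096  0.0027]
top (428, 259) [ 0.4436 -0.3066  0.06  ]
top (348, 218) [ 0.5313 -0.1226  0.0727]
top (304, 217) [ 0.5305 -0.0229  0.0827]
top (430, 259) [ 0.4437 -0.3114  0.0588]
top (424, 183) [ 0.6135 -0.2896  0.0853]
top (157, 245) [0.4588 0.3128 0.0563]
side (180, 320) [ 0.3349 -0.2133 -0.0028]
side (380, 200) [8.074e-01 5.970e-02 2.000e-04]
side (220, 220) [0.4255 0.0362 0.0005]
side (340, 250) [ 0.683  -0.0784  0.0024]
side (180, 100) [ 0.327   0.5069 -0.0056]
side (300, 360) [ 0.5607 -0.3225 -0.0039]
side (239, 346) [ 0.4488 -0.313   0.0593]
side (274, 255) [ 0.5321 -0.1259  0.07  ]
side (269, 215) [ 0.5318 -0.0297  0.0819]
side (330, 318) [ 0.616  -0.2894  0.0872]
side (229, 122) [0.4633 0.3155 0.0568]
```

```bash
cat >> h.py <<'E'
def ori(yaw):  # direction (deg, world) of tool x; jaw axis is 90 deg from it
    a=np.radians(yaw)/2; return np.pi*np.array([np.cos(a),np.sin(a),0])
E
python3 - <<'E'
from h import *
for yaw in(90,-90,270):
    print(yaw,r.solve_ik([.531,-.078,.13],ori(yaw)))
for yaw in(69.2-90,69.2+90):
    print(yaw,r.solve_ik([.445,-.311,.03],ori(yaw)))
q=r.solve_ik([.531,-.078,.13],ori(90)); q2=r.solve_ik([.531,-.078,.13],ori(-90))
E
```

```text
90 [-3.57221358e-01  6.34126682e-02  1.90727495e+00 -4.44089210e-16
  1.17090503e+00 -3.57221358e-01]
-90 None
270 None
-20.799999999999997 [-0.81889066  0.23045272  1.93195174  0.          0.97918819  1.11493415]
159.2 [-8.18890664e-01  2.30452724e-01  1.93195174e+00 -4.44089210e-16
  9.79188186e-01 -2.02665851e+00]
```

```bash
python3 - <<'E'
from h import *
r.move_ptp([.531,-.078,.13],ori(90)); print(r.read_time(),r.read_tool_pos(),r.read_force())
for n in("side","top"):
    p,d=eyes.camera(n); cv2.imwrite(f"pics/{n}1.png",p[:,:,::-1]); np.save(f"pics/{n}1d.npy",d)
s=cv2.imread("pics/side1.png")
crop(0,s,200,340,130,300,4,"pics/c4.png")
t=cv2.imread("pics/top1.png");crop(0,t,240,380,150,270,5,"pics/c5.png")
print(proj("side",[[.531,-.078,.13],[.531-.047,-.078,.13],[.531+.047,-.078,.13]]))
E
```

```text
2.4167 [ 0.53117983 -0.07879477  0.13020029] [ 0.5826987  -0.4695949   0.37647458]
[[271.00569568 217.63187118]
 [247.31738953 219.49111999]
 [294.52332147 215.78062757]]
```

View pics/c4.png

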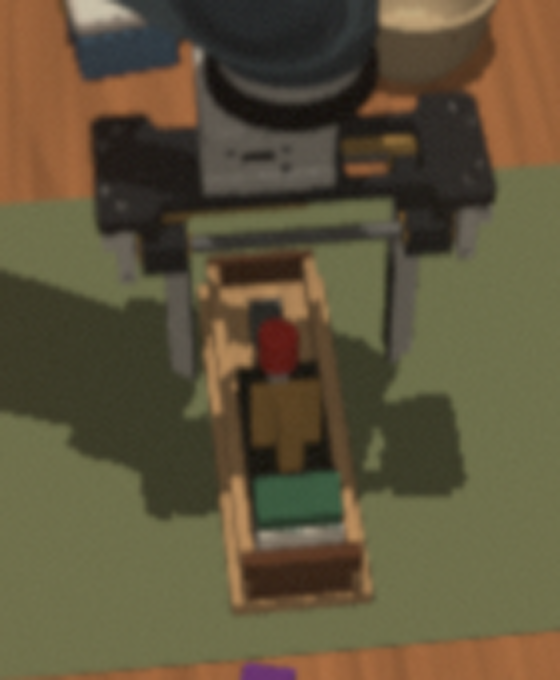

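View pics/c5.png

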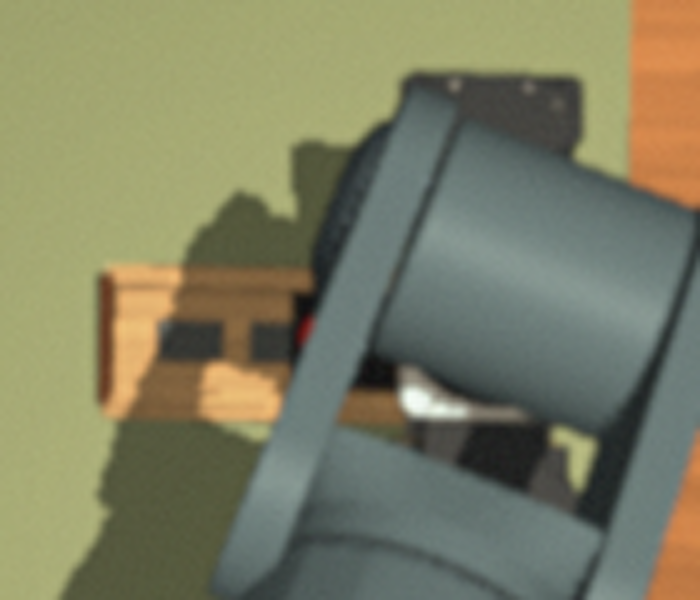

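```bash
python3 - <<'E'
from h import *
for y in(-.0708,-.0868):print(proj("side",[[.5312-.047,y,.1302],[.5312+.047,y,.1302],[.5312-.0595,y,.1302],[.5312+.0595,y,.1302]]).round(1).tolist())
s=cv2.imread("pics/side1.png");crop(0,s,235,305,195,230,11,"pics/c6.png")
E
```

```text
[[247.1, 216.7], [294.1, 213.0], [240.8, 217.1], [300.3, 212.5]]
[[247.7, 222.8], [295.2, 219.1], [241.4, 223.3], [301.5, 218.6]]
```

View pics/c6.png

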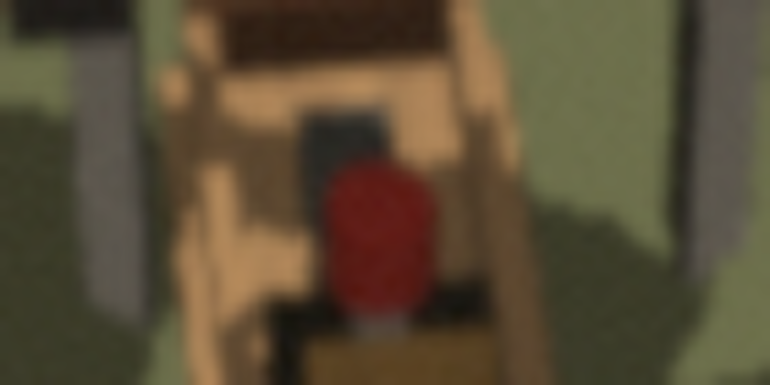

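```bash
python3 - <<'E'
from h import *
print(r.line_to([.5307,-.0785,.050],ori(90),speed=.08,f_stop=4),r.read_tool_pos(),r.read_force(),r.read_time())
p,d=eyes.camera("side"); cv2.imwrite(f"pics/side2.png",p[:,:,::-1]); crop(0,p[:,:,::-1],220,320,180,290,7,"pics/c7.png")
E
```

```text
False [ 0.53124558 -0.07866971  0.05060421] [0.2822808  0.15465867 0.26015906] 3.6667
```

View pics/c7.png

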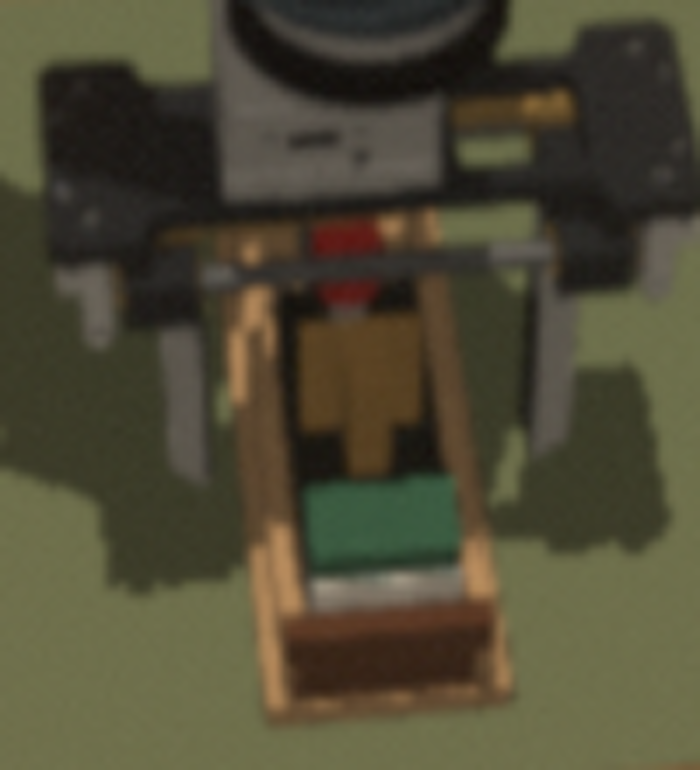

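```bash
python3 - <<'E'
from h import *
r.line_to([.5307,-.0770,.050],ori(90),speed=.05); print(r.read_tool_pos(),r.read_force())
r.grab(); print(r.read_opening(),r.read_tool_pos(),r.read_force(),r.read_time())
r.hold(.2); print(r.read_force())
E
```

```text
[ 0.53086376 -0.0769614   0.05028579] [-0.62714067  1.0224208   0.90102321]
0.011961155964819191 [ 0.53107111 -0.07699564  0.05000722] [ 2.7669466  -0.8977463  -1.69419011] 5.1917
[ 3.61497647  1.03306103 -3.66511156]
```

```bash
python3 - <<'E'
from h import *
r.line_to([.5311,-.0515,.050],speed=.03); print(r.read_tool_pos(),r.read_force(),r.read_opening())
r.hold(.2); F=[]
for i in range(6): F.append(r.read_force()); r.hold(.02)
print(np.mean(F,0),np.std(F,0),r.read_time())
E
```

```text
[ 0.53099446 -0.05271757  0.05007985] [ 0.72201348 -5.13971856 -2.94204029] 0.011784311147999936
[ 1.74733132 -4.89709058 -2.65278191] [0.50984726 0.33589419 0.52528846] 6.6917
```

```bash
python3 - <<'E'
from h import *
y=-.0515
print(r.line_to([.5311,-.012,.050],speed=.012,f_stop=4.3)); print(r.read_tool_pos(),r.read_force(),r.read_time())
F=[]
for i in range(4): F.append(r.read_force()); r.hold(.02)
print(np.mean(F,0))
p,d=eyes.camera("side"); cv2.imwrite(f"pics/side3.png",p[:,:,::-1]); crop(0,p[:,:,::-1],220,320,180,290,7,"pics/c8.png")
E
```

```text
True
[ 0.53092255 -0.03505322  0.05003457] [-1.21404271 -6.74379536  1.14711309] 8.4083
[-0.22638823 -6.23563856  1.55530124]
```

View pics/c8.png

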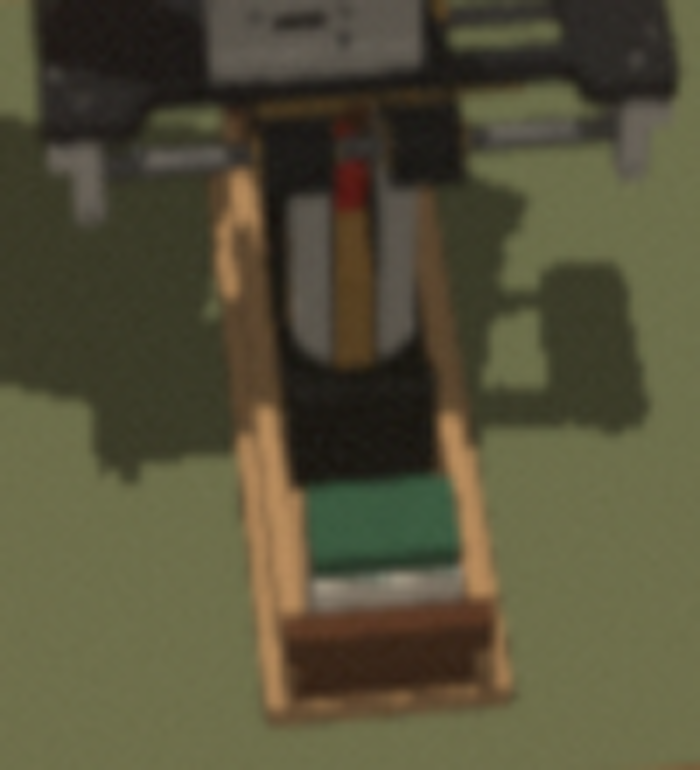

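```bash
python3 - <<'E'
from h import *
y=r.read_tool_pos()[1]
for k in range(9):
    y+=.0025
    s=r.line_to([.5311,y,.050],speed=.02,f_stop=5)
    F=[]
    for i in range(4): F.append(r.read_force()); r.hold(.02)
    F=np.mean(F,0); print(s,y,r.read_tool_pos().round(4),F.round(2),r.read_time())
    if F[1]<-8.3 or s: break
E
```

```text
False -0.03278537742400706 [ 0.5309 -0.0344  0.0501] [ 0.55 -6.84 -2.11] 8.8417
True -0.030285377424007064 [ 0.5309 -0.0348  0.0501] [-0.42 -5.59  1.83] 9.1167
```

```bash
python3 - <<'E'
from h import *
y=-.0320
for k in range(14):
    r.line_to([.5311,y,.050],speed=.02)
    F=[]
    for i in range(4): F.append(r.read_force()); r.hold(.015)
    F=np.mean(F,0); P=r.read_tool_pos(); print(round(y,4),P.round(4),F.round(2),r.read_time())
    if F[1]<-8.6: break
    y+=.0015
E
```

```text
-0.032 [ 0.5309 -0.034   0.0501] [ 0.82 -8.17 -2.43] 9.4333
-0.0305 [ 0.5309 -0.0337  0.0501] [  0.1  -12.83  -2.7 ] 9.75
```

```bash
python3 - <<'E'
from h import *
r.line_to([.5311,-.0350,.050],speed=.02)
r.hold(.1); print(r.read_tool_pos(),r.read_force())
r.line_to([.5311,-.0385,.050],speed=.02)
r.hold(.15); print(r.read_tool_pos(),r.read_force())
E
```

```text
[ 0.53089346 -0.03655076  0.05006349] [ 0.83451122 -5.54772659 -1.55662839]
[ 0.53094117 -0.03810931  0.05007149] [0.30740135 3.64809303 1.30544067]
```

```bash
python3 - <<'E'
from h import *
r.gripper_open(); print(r.read_force(), r.read_opening()); r.hold(.35)
r.line_to([.5311,-.0385,.13],speed=.12)
r.move_ptp([.45,-.25,.16],ori(-20.8)); print(r.read_time())
for n in("side","top"):
    p,d=eyes.camera(n); cv2.imwrite(f"pics/{n}4.png",p[:,:,::-1])
    q=up(p); H,S,V=hsv(q); print(fit(n,((H<7)|(H>174))&(S>160)&(V>80),.076), fit(n,(H>48)&(H<85)&(S>60),.06,60))
s=cv2.imread("pics/side4.png");crop(0,s,220,320,180,290,7,"pics/c9.png")
t=cv2.imread("pics/top4.png");crop(0,t,250,450,180,300,4,"pics/c10.png")
E
```

```text
[ 0.76804999  0.50359383 -0.39831907] 0.09386215133415649
14.5083
[(array([269. , 203.8]), array([536.3,   7.3,  36.7,  12.8,  89.2]))] [(array([237.8, 346.8]), array([ 445.6, -314.8,   43.2,   25.7,   69.2])), (array([273.7, 254.2]), array([ 533.3, -116.1,   33.6,   41.6,   90. ]))]
[(array([287.2, 216.8]), array([530.3,  14.7,  24.4,  24.1,  24.6]))] [(array([347.3, 218.3]), array([ 5.316e+02, -1.216e+02,  4.440e+01,  2.700e+01,  3.000e-01]))]
```

View pics/c9.png

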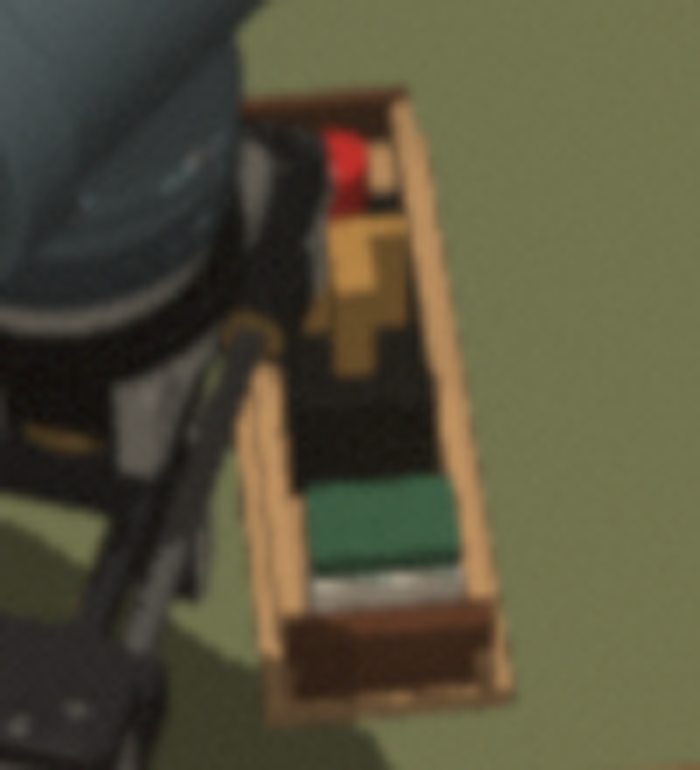

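View pics/c10.png

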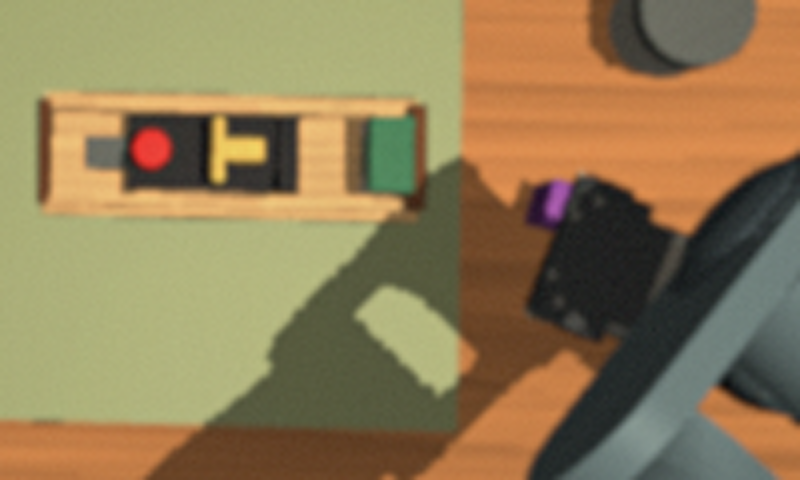

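```bash
python3 - <<'E'
from h import *
r.move_ptp([.4438,-.3105,.12],ori(-20.8))
print(r.line_to([.4438,-.3105,.026],ori(-20.8),speed=.12,f_stop=8),r.read_tool_pos())
r.grab(); print(r.read_opening(),r.read_tool_pos(),r.read_force())
r.line_to([.4438,-.3105,.15],speed=.15)
print(r.read_opening(),r.read_force(),r.read_time())
r.move_ptp([.530,-.20,.16],ori(90)); r.hold(.2); print(r.read_time(), r.read_tool_pos(),r.read_force())
for n in("side","top"):
    p,d=eyes.camera(n); cv2.imwrite(f"pics/{n}5.png",p[:,:,::-1])
s=cv2.imread("pics/side5.png");crop(0,s,210,330,180,300,6,"pics/c11.png")
E
```

```text
False [ 0.44442212 -0.31093759  0.02689076]
0.04398241353446844 [ 0.44377234 -0.31044975  0.02598761] [1.33700876 0.62624102 0.68310146]
0.0440573774965783 [ 0.57190434 -0.80377207 -2.20246261] 17.7333
19.4167 [ 0.52985054 -0.20020695  0.15990554] [ 7.93534800e-04  1.25842471e+00 -1.26978120e+00]
```

View pics/c11.png

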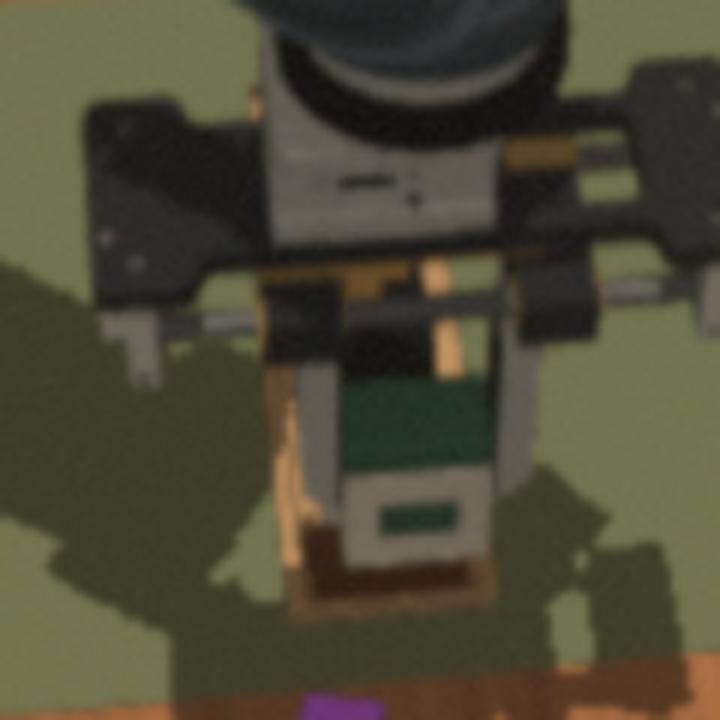

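View pics/side5.png

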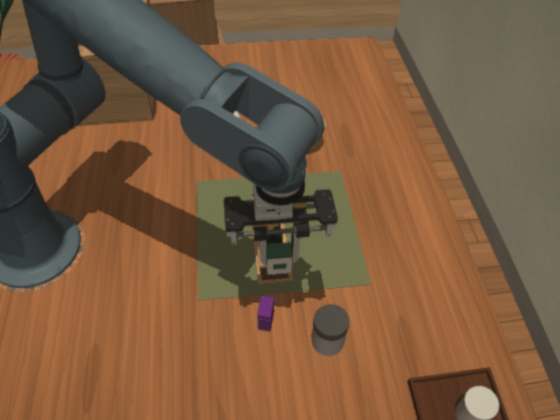

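```bash
python3 - <<'E'
from h import *
print(proj("side",[[.53,-.2132,.134],[.53,-.2132,.194],[.53,-.1872,.194],[.508,-.2132,.134],[.552,-.2132,.134]]).round(1).tolist())
c=[(345,563),(495,553),(342,475),(492,463),(343,387),(490,377)]
print((np.array(c)/6+[210,180]-.5+1/12).round(1).tolist())
E
```

```text
[[278.2, 272.9], [278.6, 253.1], [276.9, 241.3], [266.1, 273.9], [290.3, 271.8]]
[[267.1, 273.4], [292.1, 271.8], [266.6, 258.8], [291.6, 256.8], [266.8, 244.1], [291.2, 242.4]]
```

```bash
python3 - <<'E'
from h import *
r.line_to([.531,-.0915,.13],ori(90.3),speed=.15)
print(r.line_to([.531,-.0915,.044],speed=.06,f_stop=8),r.read_tool_pos(),r.read_force(),r.read_time())
r.hold(.15)
print(r.line_to([.531,-.0915,.0375],speed=.015,f_stop=5),r.read_tool_pos(),r.read_force(),r.read_time())
p,d=eyes.camera("side"); cv2.imwrite(f"pics/side6.png",p[:,:,::-1]);crop(0,p[:,:,::-1],220,320,180,290,7,"pics/c12.png")
E
```

```text
False [ 0.53133117 -0.0916283   0.04442603] [-0.6202588   0.2462839  -2.49013158] 22.0
True [ 0.53107729 -0.09151106  0.03798568] [ 0.86649421 -0.44010789  3.47685117] 22.575
```

View pics/c12.png

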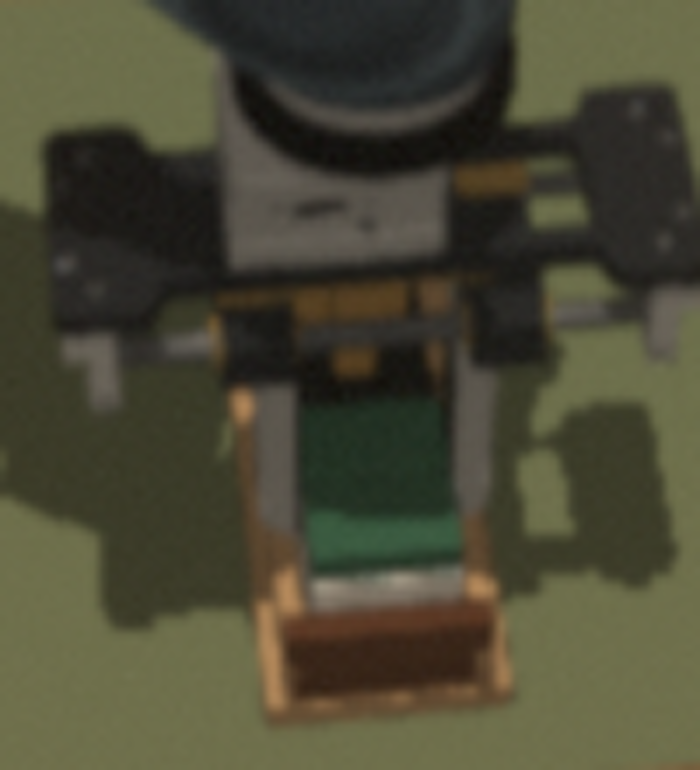

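```bash
python3 - <<'E'
from h import *
r.gripper_open(); r.hold(.25)
r.line_to([.531,-.0915,.13],speed=.12)
r.line_to([.531,.0147,.13],ori(90),speed=.15); print(r.read_time())
p,d=eyes.camera("side"); cv2.imwrite(f"pics/side7.png",p[:,:,::-1]);crop(0,p[:,:,::-1],220,320,180,290,7,"pics/c13.png")
E
```

```text
25.5667
```

View pics/c13.png

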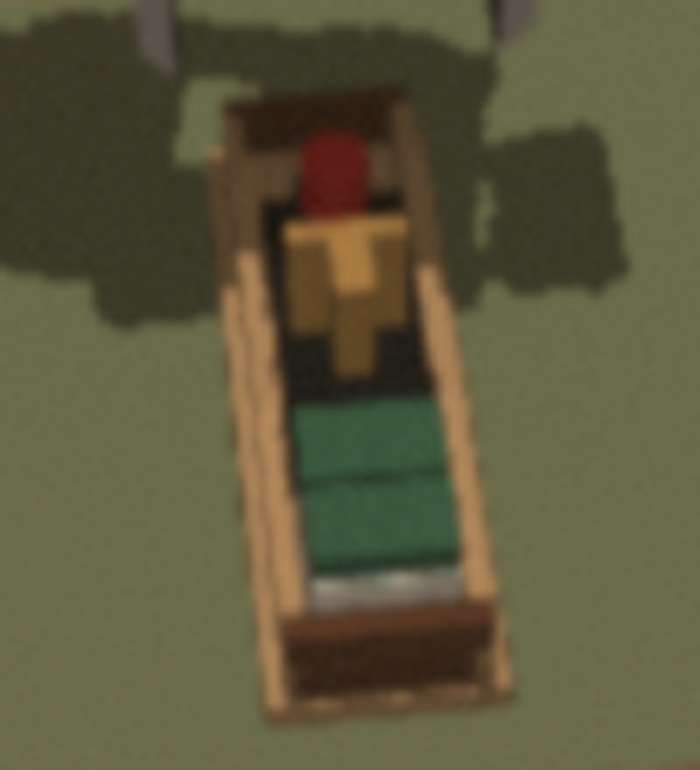

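```bash
python3 - <<'E'
from h import *
print(r.line_to([.5308,.0147,.048],speed=.08,f_stop=6),r.read_tool_pos(),r.read_force())
r.grab(); r.hold(.1); print(r.read_opening(),r.read_tool_pos(),r.read_force(),r.read_time())
E
```

```text
False [0.53136186 0.01462971 0.0486225 ] [-0.26431602  0.36269056  0.4829378 ]
0.0213453624183637 [0.53075417 0.01473102 0.04801527] [-0.15862878 -0.52024146 -0.26811143] 28.0
```

```bash
python3 - <<'E'
from h import *
def F(): 
    f=[]
    for i in range(3): f.append(r.read_force()); r.hold(.015)
    return np.mean(f,0).round(2)
for z in(.052,.056,.0605):
    r.line_to([.5308,.0147,z],speed=.03); r.hold(.05); print(z,r.read_tool_pos().round(4),F(),r.read_opening())
print(r.read_time())
E
```

```text
0.052 [0.5307 0.0147 0.052 ] [ 0.21 -0.6  -2.42] 0.021136701075816684
0.056 [0.5307 0.0137 0.0562] [ 0.07 -5.17 -3.52] 0.021413219543499045
0.0605 [0.5307 0.0137 0.0606] [ 0.72 -5.19 -3.46] 0.021684752013558954
29.1667
```

```bash
python3 - <<'E'
from h import *
def F(): 
    f=[]
    for i in range(3): f.append(r.read_force()); r.hold(.015)
    return np.mean(f,0).round(2)
for y in(.0075,.0045,.0030,.0015,.0000):
    s=r.line_to([.5308,y,.0605],speed=.02); r.hold(.05); f=F(); print(y,s,r.read_tool_pos().round(4),f)
    if f[1]>-2: break
print(r.read_time())
E
```

```text
0.0075 False [0.5308 0.007  0.0605] [ 0.36 -5.16 -3.32]
0.0045 False [0.5308 0.0043 0.0605] [-0.24 -4.74 -4.08]
0.003 False [0.5308 0.003  0.0605] [ 0.67 -4.69 -3.11]
0.0015 False [0.5308 0.0021 0.0604] [ 0.69  1.21 -3.7 ]
30.875
```

```bash
python3 - <<'E'
from h import *
r.line_to([.5308,.0021,.0570],speed=.03); print(r.read_force())
r.gripper_open(); r.hold(.1)
r.line_to([.5308,.0021,.14],speed=.12)
r.move_ptp([.30,-.45,.2],ori(20)); r.hold(.3); print(r.read_time())
for n in("side","top"):
    p,d=eyes.camera(n); cv2.imwrite(f"pics/{n}8.png",p[:,:,::-1])
    q=up(p); H,S,V=hsv(q); print(n,fit(n,((H<7)|(H>174))&(S>160)&(V>80),.084), fit(n,(H>48)&(H<85)&(S>60),.072,60))
s=cv2.imread("pics/side8.png");crop(0,s,220,320,180,290,7,"pics/c14.png")
t=cv2.imread("pics/top8.png");crop(0,t,250,370,190,250,6,"pics/c15.png")
E
```

```text
[ 0.15080956  0.14034226 -3.72824979]
35.4167
side [(array([267.6, 206.5]), array([531.5,  -6.8,  40.4,  20. ,  84.1]))] [(array([273. , 249.4]), array([ 5.315e+02, -1.122e+02,  4.250e+01,  5.890e+01,  4.000e-01]))]
top [(array([292.8, 216.7]), array([530.3,   2.4,  24. ,  23.9,   1.5]))] [(array([341.4, 218.2]), array([ 5.308e+02, -1.073e+02,  4.390e+01,  5.280e+01,  5.000e-01]))]
```

View pics/c14.png

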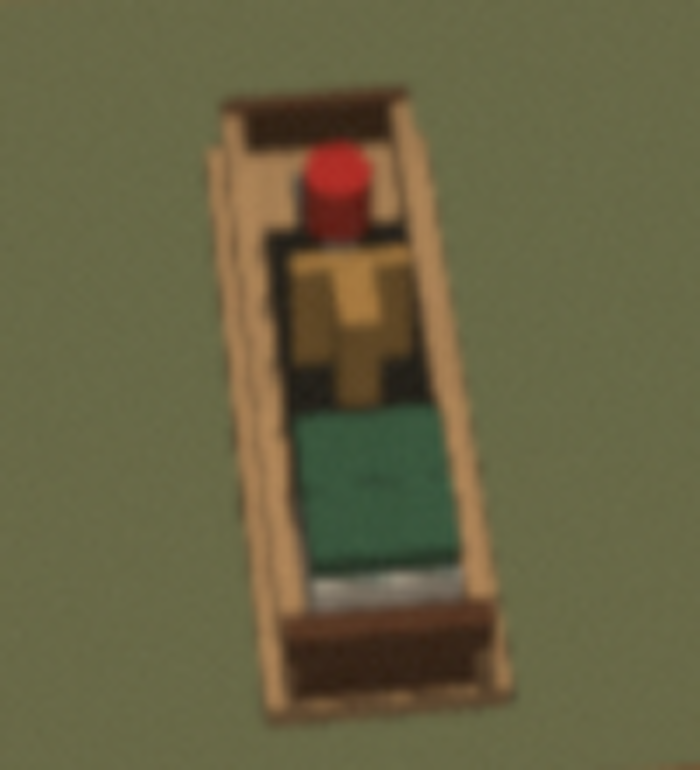

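View pics/c15.png

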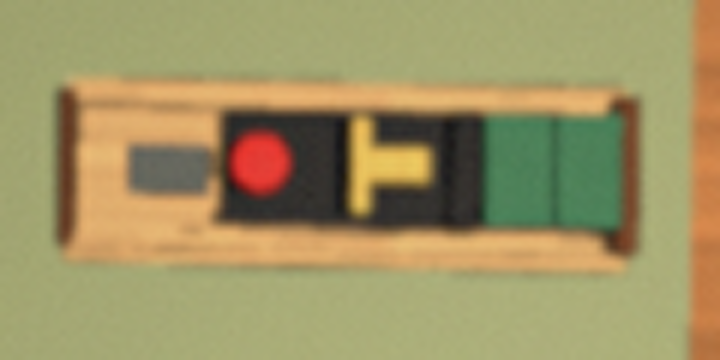

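View pics/top8.png

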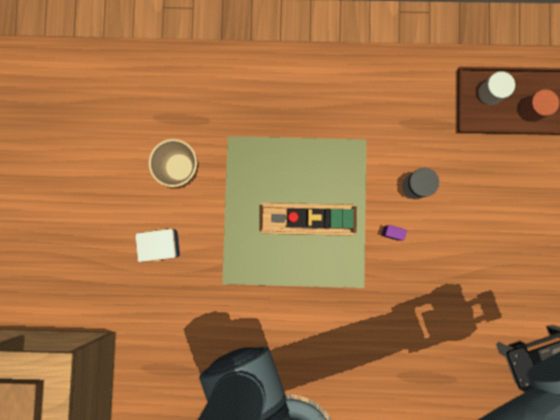

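The pictures show both tins flush and square between the lip and the follower. The knob moved 26.3 mm from its start, so the joint is at about 0.032. The combined lids measure 43.9 x 52.8 mm, and the bystanders are unmoved at the same pixels as at the start.

```bash
python3 -c "
from cell import r
print(r.finish_job())"
```

```text
the job is handed in; nothing more can be done
None
```

The tea tin is loaded and the job is handed in, with about 35 s of the 64 s used. No verdict was reported, so what follows rests on my own checks.

**What I did**
- **Follower:** I pulled it back by the brass handle until the pin met the slot's end, where the force peaked at about 13 N on the tool. I then eased off and let go, and it held by itself at about 0.045.
- **Tin:** I gripped it across its 44 mm side and lowered it into the gap. It touched the rack floor at the expected height with about 5 N, and I let go of it.
- **Closing:** I lifted the red knob 12 mm and led the follower forward until the tins took the spring load. Then I let go of the knob and moved the arm clear.

**Last checks**
- **Tins:** The lids form one square block of 44 x 53 mm against the lip.
- **Follower:** The knob's shift puts it at about 0.032.
- **Bystanders:** The caddy, ceramic box, bowl and purple look-alike had not moved.

**What disagreed**
- **Cameras:** The two cameras differed by about 4–6 mm along the rack's length. I settled it by comparing the side picture with the known fingertip position.
- **Force stops:** Two force-triggered stops during the pull came early on sideways or vertical force changes, so I finished the pull in small position steps.

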